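Hang up the rotor key and hold the centrifuge lid half open

TASK

Take the rotor key off the centrifuge's closed lid and hang it by its eye on the slanting peg of the stand, so that it hangs there freely. Then lift the lid by its front tab to 45 degrees, half way to upright, and hold it there steadily for inspection: it falls shut if let go, so finish while still holding it. Keep the lid shut until the key hangs on the peg, and leave the other things on the bench where they are.

Things in the scene. Friction and masses are not known exactly. Their poses are not given: they have to be found in the camera images.
- rotor_key: Loose key, about 0.11 kg, lying flat on the centrifuge's lid: black block handle 80 x 14 wide x 16 high, steel ring (the eye: inside diameter 30, outside 46, 8 thick) at one end, 10 mm stub at the other. Origin: middle of the handle's underside. x runs along the handle to the eye, at first away from the robot within 40 degrees; z up. It balances about 10 mm from the origin towards the eye
- key_eye (a point): Centre of the key's eye, 65 mm from the key's origin along its x and 8 mm up
- stand: Fixed steel stand to the left or right of the centrifuge: foot plate 110 x 100 x 14, round post of diameter 14 (a black collar of diameter 22 round the peg's root), 236 high. Origin: under the post. x points backwards, away from the peg: the peg leans to -x, roughly towards the robot
- peg_root (a point): Where the axis of the peg starts at the front of the post, 215 mm above the bench. The peg is a round rod of diameter 8 rising at 50 degrees above level. A key let go on it slides to the root and hangs upright in front of the post, its eye centre about level with this point
- peg_tip (a point): Tip of the peg, a ball of diameter 11; 60 mm along the peg from peg_root
- centrifuge: Fixed benchtop centrifuge, a white box 190 (x) x 240 (y), 118 high without the lid. Origin: under its centre; front with control panel towards -x; flat lid on top, its upper face 136 above the bench
- lid (a joint): Angle of the lid: 0 shut, grows as the front rises, end stop at 1.35 rad; 45 degrees is 0.785. Hinge along the centrifuge's y at its upper back edge. No stay or spring: it falls shut from every angle. Lid 0.35 kg, 195 x 240 x 18
- lid_tab (a point): Grip point on the lid's front tab, 227 mm before the hinge line and 9 mm above it, moving with the lid; shut, its x points back. Tab 24 wide (y), 12 thick, standing out 46 mm from the lid's front edge; the point is 14 mm from its free end. With fingers at both sides (closing along the hinge's direction) it turns between the pads, so the gripper can keep pointing down
- lid_hinge (a point): Middle of the lid's hinge line, 118 mm above the bench, level with the lid's underside
- wash_bottle: Bystander: white squeeze bottle, 62 x 106 x 206, on the other side of the centrifuge from the stand. Origin under its centre
- petri_1: Bystander: flat round dish with lid, diameter 92, 15 high, near the front edge. Origin under its centre
- dropper_1: Bystander: brown dropper bottle, diameter 34, 104 high. Origin under its centre
- vial_1: Bystander: small vial with black cap, diameter 22, 54 high. Origin under its centre
- marker_1: Bystander: marker pen lying on the bench, 132 long. Origin under its centre
- forceps: Bystander: forceps lying on the bench, 127 long. Origin under its centre

How it is judged (in metres and radians):
On the way:
1. the key hangs freely by its eye on the peg, let go, with the lid still shut (horizontal distance between key_eye and peg_root below 0.03 m and height (world z) of key_eye between 0.17 and 0.235 m and angle between rotor_key's own x axis and vertical below 0.45 rad and contact force between rotor_key and stand above 0.3 N and contact force between rotor_key and the arm below 0.1 N and contact force between rotor_key and the fingers below 0.1 N and value of joint lid below 0.05 rad and linear speed of rotor_key below 0.1 m/s), for 0.3 s.
At the end, for the whole second after the job is handed in: Lid still (under 0.05 rad/s) at 45 degrees +-7 (0.665 to 0.905 rad), held by the fingers (over 0.5 N); key untouched on the peg, eye up, its long axis within 25 degrees of vertical, eye centre within 30 mm of the peg root seen from above and 170 to 235 mm above the bench (horizontal distance between key_eye and peg_root below 0.03 m and height (world z) of key_eye between 0.17 and 0.235 m and angle between rotor_key's own x axis and vertical below 0.45 rad and contact force between rotor_key and stand above 0.3 N and contact force between rotor_key and the arm below 0.1 N and contact force between rotor_key and the fingers below 0.1 N and value of joint lid between 0.665 and 0.905 rad and velocity of joint lid between -0.05 and 0.05 rad/s and contact force between the fingers and lid above 0.5 N); the arm keeps its last pose, push and grip.
It fails at once if the lid is lifted (over 0.1 rad) while the key is not on the peg (value of joint lid above 0.1 rad and distance between key_eye and peg_root above 0.06 m).
It fails at once if another thing on the bench is shifted by more than 30 mm (distance of any of wash_bottle, petri_1, dropper_1, vial_1, marker_1, forceps from where it was at the start of the episode above 0.03 m).
It also fails if it takes over 64 s, if anything falls off the work surface, if the arm or the gripper's body presses on something with over 40 N, if the wrist force passes 120 N, or if a joint passes its speed limit or range.

ROBOT

A 6-joint arm with a two-finger parallel gripper is mounted at the origin on a cart in front of the work surface, level with it; the furniture and walls round the work are solid. World frame = base frame: x ahead of the robot, y to its left, z up, the work surface at z = 0. Lengths are in m, angles in degrees, forces in N, time in s.
With the tool pointing down it reaches from about 0.4 to 0.825 m from the base axis. Payload 7 kg.
Tool frame: the origin (TCP) lies midway between the tips of the shut fingers; the grasp point (between the pads) lies 19 mm behind it; y points along the fingers, z is the direction in which the jaws open and shut, and the axes are right-handed (so a half turn about y gives the same grasp; the last joint's range is limited). The gripper opens to 88 mm and grips with 3 to 60 N. Pads are 19 mm wide; open, the fingers measure 130 mm over their backs; the gripper's body (78 mm by 193 mm) begins 47 mm behind the grasp point.
Start: joints at [79.704, 20.546, 0.682, 0, -70.136, -16.507], TCP at [0.304, 0.602, 0.193] pointing down, gripper open.
Joint ranges: [-176.03, 176.03], [-82.01, 121.73], [-58.28, 71.71], [-173.87, 95.51], [-174.79, -0.11], [-173.66, 173.66]. Speed limits (degrees/s): [136.94, 136.94, 172.46, 180, 180, 180].

INTERFACE

Orientations are given as [roll, pitch, yaw] about the fixed x, y, z axes, in that order (R = Rz(yaw) Ry(pitch) Rx(roll)).
In Python, from plant import ctrl gives the robot as it stands.
- The arm moves only by the tool step_arm, never from a script. Its argument "rows" is a list that holds one entry, the list of rows, each a list of 7 numbers: the gripper command: -1 is shut, 1 is fully open, values between are in proportion, then the shift along the world's x, y, z in cm, then the turn, a rotation vector about the world's x, y, z in degrees. In form: [[[fingers, tx, ty, tz, rx, ry, rz], ...]]. A call has 1 to 12 rows; each row shifts and turns the commanded pose from where the row before left it; what a row does not reach is not made up. A row lasts 1/8 s, in which the tool goes at most 62.5 mm and 10.7 degrees, less where a joint would pass 70% of its speed; a pose out of reach is approached as far as the arm can. A call is refused whole if a number of a shift passes 6.25 or a number of a turn 10.7, either way. A call with a gripper value outside its range is refused whole. The fingers move at their own pace and stop on an object; the grip force is fixed at half the most. Time passes only in rows, so rows that do not move let the fingers close. It gives the time, the measured TCP pose, the force and the opening at its end, in the units of the state.
- ctrl.get_obs(): the state, without advancing time (a new reading comes with each control period).
- ctrl.snapshot(name): name is "side" or "top" or "wrist"; returns the picture (420x560x3 uint8, blue, green, red); there is no depth.
- ctrl.camera_params(name): a dict with "vertical_fov" (degrees; the focal length in pixels is half the picture's height over the tangent of half this angle, whatever the lens; pixels are square), "cx", "cy" (the principal point, pixels), "rvec" (rotation vector, rad) and "tvec" (3), from world to camera coordinates, as OpenCV has them. Camera axes: x right, y down, z forward; pixel columns grow to the right and rows downward; lengths in m; the calibration is good to about 2 mm. A picture is of the moment at which its call begins: read the wrist's pose just before it. camera_params takes no time and is no camera call; for the wrist camera it gives the pose at the moment of the call.
- ctrl.close_job(): hands the job in, once; it reports no verdict.
The state is a dict: "clock": time; "joint_pos": joint angles; "qvel": joint speeds; "tau": joint torques, N m; "tool_pos": TCP position; "orientation": TCP orientation; "force": force on the tool from outside, world axes, zero at the start; "moment": the same for the moment, N m; "opening": finger opening in m.
Only numpy, scipy, OpenCV 4.12 (cv2) and the standard library are available. Lean on these libraries where they do the work, as an engineer would, in place of code of your own. Each camera call takes 0.05 s, during which the arm holds its last target. There are 200 camera calls.

## Working session

There is one attempt and no reset: what is moved stays moved. The work goes in short steps, Python scripts to look and compute and a tool call to move; the robot and the scene stay as the last step left them, time stands still between calls to the robot, and variables do not carry over. Pictures are saved under pics/ and viewed, about 8 in all and at most 12, crops included, and the job is handed in when it is done.

Besides the shell and the picture viewer there is one more tool, called after "Request:" as name([rows], argument=value, ...), one row to a line, values as JSON. step_arm: Moves the arm, as the interface text tells. Its arguments: {"type":"object","properties":{"rows":{"type":"array"}},"required":["rows"]}

```bash
mkdir -p pics
cat > h.py <<'E'
import numpy as np, cv2
from plant import ctrl
def cam(n):
    p=ctrl.camera_params(n); R=cv2.Rodrigues(np.array(p["rvec"],float))[0]; t=np.array(p["tvec"],float).ravel()
    f=210/np.tan(np.radians(p["vertical_fov"])/2)
    return R,t,f,p["cx"],p["cy"]
def ray(c,u,v):
    R,t,f,cx,cy=c; d=R.T@np.array([(u-cx)/f,(v-cy)/f,1]); return -R.T@t,d
def onz(c,u,v,z):
    o,d=ray(c,u,v); return o+d*(z-o[2])/d[2]
def proj(c,p):
    R,t,f,cx,cy=c; q=R@np.array(p,float)+t; return np.array([f*q[0]/q[2]+cx,f*q[1]/q[2]+cy])
def tri(c1,a,c2,b):
    o1,d1=ray(c1,*a);o2,d2=ray(c2,*b)
    s=np.linalg.lstsq(np.c_[d1,-d2],o2-o1,rcond=None)[0]
    p,q=o1+s[0]*d1,o2+s[1]*d2; return (p+q)/2,np.linalg.norm(p-q)
E
python3 - <<'E'
from h import *
print(ctrl.get_obs())
for n in("top","side","wrist"):
    p=ctrl.camera_params(n);print(p); c=cam(n);print(-c[0].T@c[1])
    cv2.imwrite(f"pics/{n}0.png",ctrl.snapshot(n))
E
```

```text
{'clock': 0.0, 'joint_pos': array([ 7.97040425e+01,  2.05896693e+01,  6.31846503e-01, -2.15581117e-02,
       -7.01356673e+01, -1.65070840e+01]), 'qvel': array([-0.03343686, -0.10297132, -0.05802282, -0.10157769, -0.00367905,
        0.00410439]), 'tau': array([ 1.89504637e-03, -5.82719493e+01,  2.93047714e+01,  6.99716493e+00,
        7.00741162e-03, -1.53486058e-04]), 'tool_pos': array([0.30414164, 0.60196044, 0.19162351]), 'orientation': array([-8.99046044e+01,  7.13578755e-03,  1.53189623e+02]), 'force': array([ 0.30650422, -0.68143356, -0.43910784]), 'moment': array([0.00681131, 0.06649879, 0.02183613]), 'opening': 0.08748600524380773}
{'vertical_fov': 54.283527707582465, 'cx': 283.0754704116223, 'cy': 212.90005823877013, 'rvec': array([ 2.17136066, -2.17197886,  0.09983467]), 'tvec': array([0.00458485, 0.55155466, 1.11101032])}
[0.44417849 0.00138195 1.15813689]
{'vertical_fov': 55.64505658095883, 'cx': 270.16107432020397, 'cy': 206.82157334515378, 'rvec': array([ 2.226341  , -0.68216168,  0.27577839]), 'tvec': array([-0.41778229,  0.31317518,  1.00907307])}
[ 0.06713138 -0.68384816  0.90481725]
{'vertical_fov': 69.01115858945417, 'cx': 283.7263492135454, 'cy': 210.34918088149107, 'rvec': array([-1.5663954 ,  2.54937814,  0.3197728 ]), 'tvec': array([ 0.67390506, -0.0328376 ,  0.38916297])}
[0.36241904 0.57259924 0.38400092]
```

View pics/top0.png

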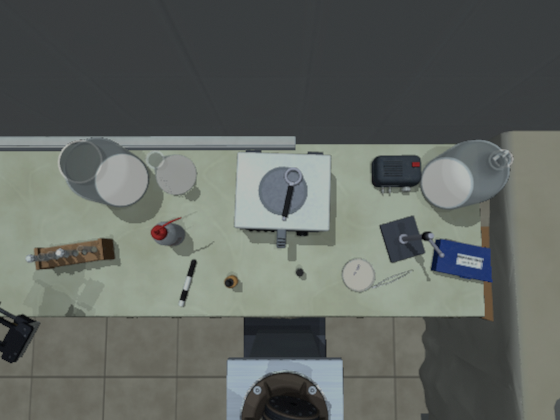

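View pics/side0.png

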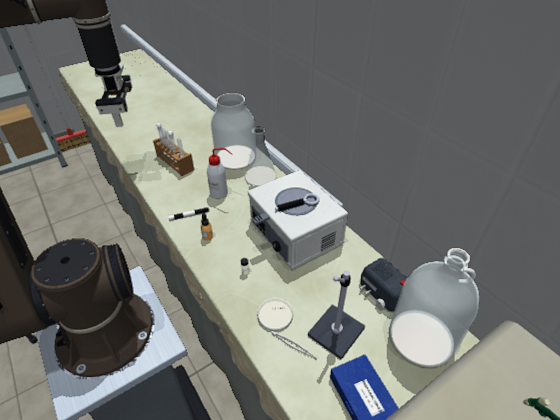

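The top view shows the key on the lid (eye at about 293,177), the tab at (281,239) and the stand on the right (foot 403,240). The side view shows the same layout. I'll zoom in on the key and stand.

Run:
```python
from h import *
t=cv2.imread("pics/top0.png");s=cv2.imread("pics/side0.png")
def cr(i,u,v,w=100,h=75,k=4): return cv2.resize(i[v:v+h,u:u+w],None,fx=k,fy=k,interpolation=cv2.INTER_CUBIC)
cv2.imwrite("pics/z0.png",np.vstack([np.hstack([cr(t,370,210),cr(t,235,175)]),np.hstack([cr(s,290,262),cr(s,250,172)])]))
```

```text
(no output)
```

View pics/z0.png

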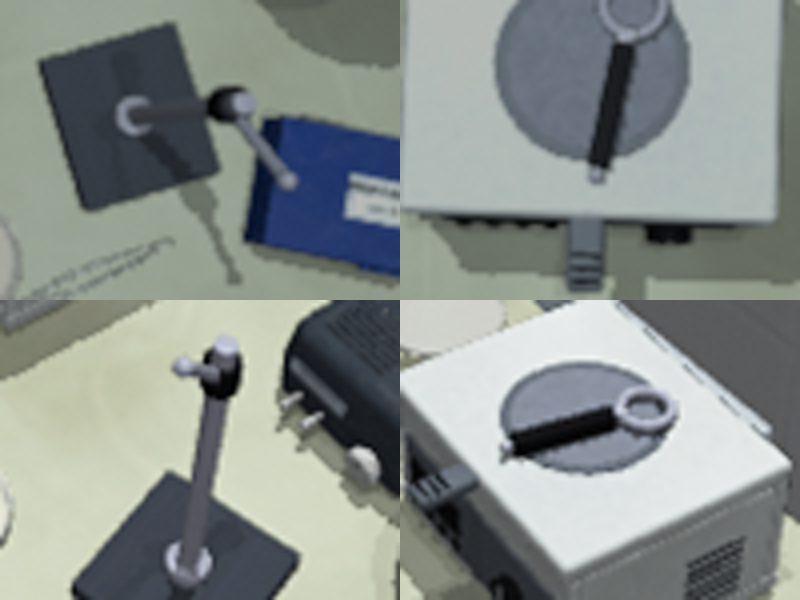

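Run:
```python
from h import *
np.set_printoptions(precision=4,suppress=True)
T=cam("top");S=cam("side")
pt,e=tri(T,(430,235.3),S,(346.3,273.8));print("posttop",pt,e,onz(T,430,235.3,.236),onz(S,346.3,273.8,.236))
tp,e=tri(T,(442,255.3),S,(335.3,278.8));print("tip",tp,e,onz(T,442,255.3,.261),onz(S,335.3,278.8,.261))
print("postbase",onz(T,403.3,239.3,.014))
print("eye",tri(T,(293.3,176.3),S,(311.8,199)),onz(T,293.3,176.3,.144),onz(S,311.8,199,.144))
print("stub",onz(T,284.3,218.8,.144),onz(S,276.3,210.3,.144))
print("tab",onz(T,281,241.5,.13),onz(T,280.8,247,.13))
top=cv2.imread("pics/top0.png");g=cv2.cvtColor(top,cv2.COLOR_BGR2GRAY)
m=np.zeros_like(g);m[165:220,262:308]=(g[165:220,262:308]<60)
n,l,st,c=cv2.connectedComponentsWithStats(m);i=1+np.argmax(st[1:,4]);ys,xs=np.where(l==i)
r=cv2.fitLine(np.c_[xs,ys].astype(np.float32),2,0,.01,.01).ravel();print("handle px",c[i],r,st[i])
a=onz(T,*c[i],.15);b=onz(T,c[i][0]+20*r[0],c[i][1]+20*r[1],.15);d=b-a;print("handle",a,np.degrees(np.arctan2(d[1],d[0])))
for n,z in(((236,155),.136),((331,155),.136),((236.5,227.5),.136),((329.5,230.5),.136)):print("lid corner",onz(T,*n,z))
# bench things
for n,p,z in(("vial",(300,273),.054),("petri",(359,275),.015),("dropper",(231,282),.1),("bottlecap",(158,232),.2)):print(n,onz(T,*p,z))
```

```text
posttop [ 0.4814 -0.329   0.2288] 0.000306162450946343 [ 0.4809 -0.3263  0.236 ] [ 0.4771 -0.3328  0.236 ]
tip [ 0.4363 -0.3424  0.2598] 0.00036020411481858913 [ 0.4364 -0.342   0.261 ] [ 0.4354 -0.343   0.261 ]
postbase [ 0.4787 -0.3305  0.014 ]
eye (array([ 0.6339, -0.0221,  0.1408]), np.float64(0.0017486500944895009)) [ 0.6326 -0.0215  0.144 ] [ 0.6324 -0.0252  0.144 ]
stub [0.5257 0.0011 0.144 ] [ 0.5213 -0.0064  0.144 ]
tab [0.4698 0.0094 0.13  ] [0.456  0.0099 0.13  ]
handle px [287.6056 200.7222] [  0.2134  -0.977  287.6056 200.7222] [282 186  12  31 180]
handle [ 0.5701 -0.0071  0.15  ] -12.300048233396254
lid corner [0.689  0.1237 0.136 ]
lid corner [ 0.6888 -0.1176  0.136 ]
lid corner [0.5045 0.1205 0.136 ]
lid corner [ 0.497  -0.1117  0.136 ]
vial [ 0.3877 -0.0408  0.054 ]
petri [ 0.3802 -0.2052  0.015 ]
dropper [0.3673 0.1373 0.1   ]
bottlecap [0.4903 0.2968 0.2   ]
```

Request:
step_arm([
  [[1, 0, 0, 5, 0, 0, 0], [1, 0, 0, 5, 0, 0, 0], [1, 0, 0, 3, 0, 0, 0], [1, 2, -5, 0, 0, 0, 1.5], [1, 2, -5, 0, 0, 0, 1.5], [1, 2, -5, 0, 0, 0, 1.5], [1, 2, -5, 0, 0, 0, 1.5], [1, 2, -5, 0, 0, 0, 1.5], [1, 2, -5, 0, 0, 0, 1.5], [1, 2, -5, 0, 0, 0, 1.5], [1, 2, -5, 0, 0, 0, 1.5], [1, 2, -5, 0, 0, 0, 1.5]],
])

```text
clock: 1.65
tool_pos: [0.4845, 0.1508, 0.3226]
orientation: [-90.0, 0.0, 166.8]
force: [0.8, -0.1, -0.1]
opening: 0.0876
```

```bash
cat > log.py <<'E'
from h import *
import json
np.set_printoptions(precision=4,suppress=True)
o=ctrl.get_obs();print(o["clock"],o["joint_pos"],o["tool_pos"],o["orientation"],o["force"],o["opening"])
open("log.txt","a").write(json.dumps([list(o["joint_pos"]),list(o["tool_pos"]),list(o["orientation"])])+"\n")
E
python3 log.py
```

```text
1.65 [ 39.483    1.0294  -7.1087  -0.0091 -81.8485  37.2829] [0.4845 0.1508 0.3226] [-90.0161   0.0009 166.7646] [ 0.828  -0.0672 -0.1174] 0.08764332405892782
```

Request:
step_arm([
  [[1, 2.2, -4, -1, 0, 0, 0.5], [1, 2.2, -4, -1, 0, 0, 0.5], [1, 2.2, -4, 0, 0, 0, 0], [1, 2, -3.8, 0, 0, 0, 0], [1, 0, 0, 0, 0, 0, 0], [1, 0, 0, 0, 0, 0, 0]],
])

```text
clock: 2.4
tool_pos: [0.5701, -0.0057, 0.3022]
orientation: [-90.0, -0.0, 167.6]
force: [-0.3, 0.2, 0.2]
opening: 0.0878
```

```bash
python3 log.py
python3 - <<'E'
from h import *
np.save("w1.npy",np.array(cam("wrist"),dtype=object),allow_pickle=True)
cv2.imwrite("pics/w1.png",ctrl.snapshot("wrist"))
E
```

```text
2.4 [ 19.0784   7.7126  -2.3113  -0.0151 -80.0187  58.5734] [ 0.5701 -0.0057  0.3022] [-89.9905  -0.0441 167.6491] [-0.2557  0.227   0.2055] 0.08777672246627029
```

View pics/w1.png

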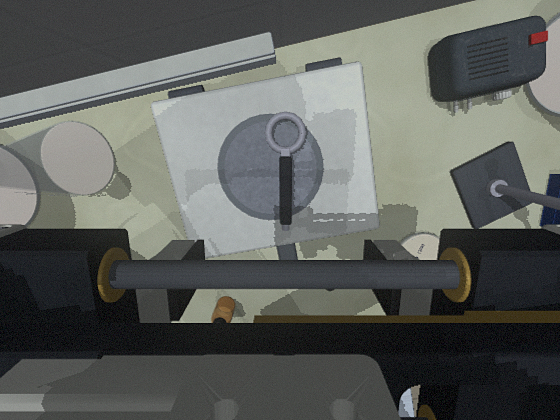

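The wrist view shows the key's eye at (286,132), the handle in column 286 from row 156 to 224, and the stand foot at (490,184).

Run:
```python
from h import *
np.set_printoptions(precision=4,suppress=True)
W=cam("wrist");i=cv2.imread("pics/w1.png");g=cv2.cvtColor(i,cv2.COLOR_BGR2GRAY)
m=np.zeros_like(g);m[148:228,262:310]=g[148:228,262:310]<55
n,l,st,c=cv2.connectedComponentsWithStats(m);k=1+np.argmax(st[1:,4]);print(st[k],c[k])
x,y,w,h=st[k,:4]
A=onz(W,x+w/2,y,.152);B=onz(W,x+w/2,y+h,.152);print(A,B,np.linalg.norm(A-B),"mid",(A+B)/2)
E_=onz(W,286,132,.144);print("eye",E_,"dist mid",E_-(A+B)/2,np.degrees(np.arctan2(*(E_-(A+B)/2)[1::-1])))
print("stand foot post",onz(W,499,188,.014),"tip",W[3:], -W[0].T@W[1])
# kinematic fit
import json
from scipy.optimize import least_squares
L=[json.loads(s) for s in open("log.txt")]
L.append([[79.704,20.546,.682,0,-70.136,-16.507],[.304,.602,.193],0])
```

```text
[280 157  12  68 797] [285.4404 190.0828]
[ 0.6071 -0.0159  0.152 ] [0.5301 0.0008 0.152 ] 0.07878377101041517 mid [ 0.5686 -0.0075  0.152 ]
eye [ 0.6333 -0.0216  0.144 ] dist mid [ 0.0647 -0.0141 -0.008 ] -12.285416685712821
stand foot post [ 0.476  -0.3361  0.014 ] tip (283.7263492135454, 210.34918088149107) [ 0.6339 -0.0191  0.4947]
```

Request:
step_arm([
  [[1, -0.15, -0.18, -4, 0, 0, 0], [1, 0, 0, -4, 0, 0, 0], [1, 0, 0, -4, 0, 0, 0], [1, 0, 0, -2.5, 0, 0, 0], [1, 0, 0, -1.2, 0, 0, 0], [1, 0, 0, -0.6, 0, 0, 0], [1, 0, 0, 0, 0, 0, 0], [-1, 0, 0, 0, 0, 0, 0], [-1, 0, 0, 0, 0, 0, 0], [-1, 0, 0, 0, 0, 0, 0], [-1, 0, 0, 0, 0, 0, 0], [-1, 0, 0, 0, 0, 0, 0]],
])

```text
clock: 3.95
tool_pos: [0.5689, -0.0074, 0.1396]
orientation: [-90.0, 0.0, 167.7]
force: [0.5, -0.4, 0.6]
opening: 0.0431
```

```bash
python3 log.py
```

```text
3.95 [ 18.9581  12.9749 -17.2562   0.0005 -59.7652  58.7336] [ 0.5689 -0.0074  0.1396] [-90.0015   0.0033 167.6919] [ 0.4677 -0.3689  0.6446] 0.04310339360843794
```

Request:
step_arm([
  [[-1, 0, 0, 0, 0, 0, 0], [-1, 0, 0, 0, 0, 0, 0], [-1, 0, 0, 0, 0, 0, 0], [-1, 0, 0, 0, 0, 0, 0], [-1, 0, 0, 0, 0, 0, 0], [-1, 0, 0, 0, 0, 0, 0]],
])

```text
clock: 4.7
tool_pos: [0.5689, -0.0074, 0.1395]
orientation: [-90.0, -0.0, 167.7]
force: [0.4, 0.3, 0.1]
opening: 0.0002
```

```bash
python3 log.py
python3 - <<'E'
import json,numpy as np
from scipy.optimize import least_squares
L=[json.loads(s) for s in open("log.txt")]; L.append([[79.704,20.546,.682,0,-70.136,-16.507],[.304,.602,.193],0])
R=np.radians
def res(p):
    a1,d1,L1,L2,e,off=p;o=[]
    for q,t,_ in L:
        q2,a=R(q[1]),R(q[1]-q[2])
        r=a1+L1*np.sin(q2)+L2*np.cos(a)+e*np.sin(a)
        z=d1+L1*np.cos(q2)-L2*np.sin(a)+e*np.cos(a)
        rr=np.sqrt(t[0]**2+t[1]**2-off**2)
        o+=[r-rr,z-t[2],np.arctan2(t[1],t[0])-R(q[0])+np.arcsin(off/np.hypot(t[0],t[1]))]
    return np.array(o)
s=least_squares(res,[0,0,.4,.4,0,.19]);print(s.x,abs(s.fun).max(),np.linalg.svd(s.jac)[1])
E
```

```text
4.7 [ 18.9599  12.9778 -17.2571   0.0002 -59.7666  58.7355] [ 0.5689 -0.0074  0.1395] [-89.9991  -0.0012 167.6954] [0.3602 0.3441 0.1392] 0.00018330115286466803
[ 3.88098773e-04 -2.11722149e-01  5.98355204e-01  4.63093198e-01
  1.66733805e-03  1.91722002e-01] 0.00033210078543005617 [4.33164645 3.8511467  3.03996469 0.26281582 0.26116351 0.16038666]
```

The fingers shut to 0, so the key isn't held. I'll look.

Run:
```python
from h import *
w=ctrl.snapshot("wrist");s=ctrl.snapshot("side");t=ctrl.snapshot("top")
def cr(i,u,v,w=100,h=75,k=4): return cv2.resize(i[v:v+h,u:u+w],None,fx=k,fy=k,interpolation=cv2.INTER_CUBIC)
cv2.imwrite("pics/z1.png",np.vstack([np.hstack([cv2.resize(w,(400,300)),cr(t,235,155)]),np.hstack([cr(s,250,172),cr(w,234,200)])]))
```

```text
(no output)
```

View pics/z1.png

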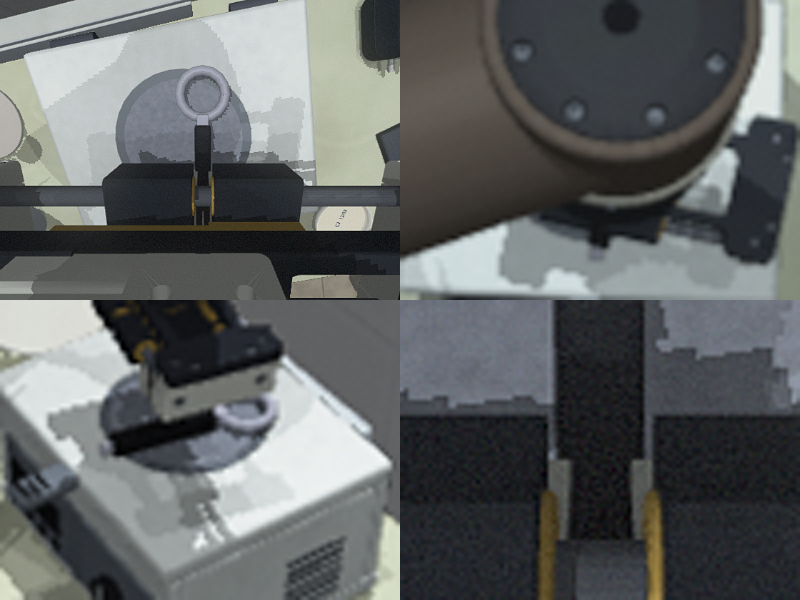

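The picture shows the pads on both sides of the handle, even though the opening reads 0. I'll test it with a small lift.

Request:
step_arm([
  [[-1, 0, 0, 1, 0, 0, 0], [-1, 0, 0, 3, 0, 0, 0], [-1, 0, 0, 4, 0, 0, 0], [-1, 0, 0, 4, 0, 0, 0], [-1, 0, 0, 4, 0, 0, 0], [-1, 0, 0, 0, 0, 0, 0], [-1, 0, 0, 0, 0, 0, 0]],
])

```text
clock: 5.72
tool_pos: [0.5686, -0.0073, 0.2997]
orientation: [-90.0, 0.0, 167.7]
force: [-0.5, 0.1, -0.7]
opening: 0.0009
```

```bash
python3 log.py
python3 - <<'E'
from h import *
w=ctrl.snapshot("wrist");s=ctrl.snapshot("side")
def cr(i,u,v,w=100,h=75,k=4): return cv2.resize(i[v:v+h,u:u+w],None,fx=k,fy=k,interpolation=cv2.INTER_CUBIC)
cv2.imwrite("pics/z2.png",np.hstack([w[100:400,80:480],cr(s,250,142)]))
E
```

```text
5.725 [ 18.9626   7.5659  -2.7881  -0.0203 -79.624   58.7346] [ 0.5686 -0.0073  0.2997] [-90.0285   0.0085 167.6935] [-0.5338  0.0514 -0.6625] 0.0008759847727943179
```

View pics/z2.png

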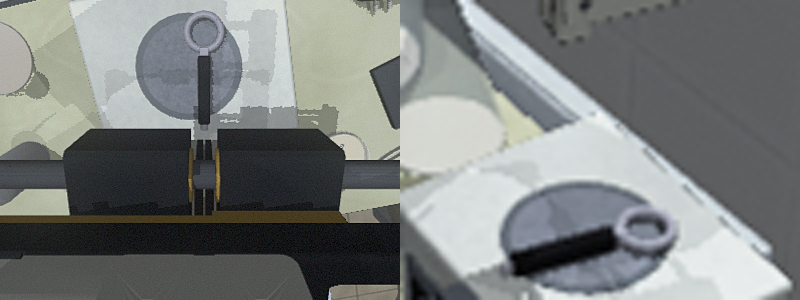

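The key didn't lift: the shut fingers were above the handle, so the real tips sit higher than the reading suggests. I'll go back with the fingers open and feel for the lid in small steps.

Request:
step_arm([
  [[1, 0, 0, 0, 0, 0, 0], [1, 0, 0, 0, 0, 0, 0], [1, 0, 0, 0, 0, 0, 0], [1, 0, 0, -2, 0, 0, 0], [1, 0, 0, -2, 0, 0, 0], [1, 0, 0, -2, 0, 0, 0], [1, 0, 0, -2, 0, 0, 0], [1, 0, 0, -2, 0, 0, 0], [1, 0, 0, -2, 0, 0, 0], [1, 0, 0, -2, 0, 0, 0], [1, 0, 0, -2, 0, 0, 0], [1, 0, 0, 0, 0, 0, 0]],
])

```text
clock: 7.32
tool_pos: [0.5678, -0.0076, 0.1381]
orientation: [-89.9, -0.2, 167.7]
force: [0.0, 0.8, -0.1]
opening: 0.0875
```

Request:
step_arm([
  [[1, 0, 0, -0.2, 0, 0, 0], [1, 0, 0, -0.2, 0, 0, 0], [1, 0, 0, 0, 0, 0, 0]],
])

```text
clock: 7.7
tool_pos: [0.5691, -0.0073, 0.136]
orientation: [-90.0, 0.0, 167.7]
force: [-0.3, -0.9, -0.1]
opening: 0.0876
```

Request:
step_arm([
  [[1, 0, 0, -0.2, 0, 0, 0], [1, 0, 0, 0, 0, 0, 0]],
])

```text
clock: 7.95
tool_pos: [0.5688, -0.0074, 0.1335]
orientation: [-90.0, -0.0, 167.7]
force: [-0.7, 0.9, -0.1]
opening: 0.0874
```

Request:
step_arm([
  [[1, 0, 0, -0.2, 0, 0, 0], [1, 0, 0, 0, 0, 0, 0]],
])

```text
clock: 8.2
tool_pos: [0.5688, -0.0074, 0.1314]
orientation: [-90.0, -0.0, 167.7]
force: [0.1, 0.1, -0.8]
opening: 0.0876
```

Request:
step_arm([
  [[1, 0, 0, -0.2, 0, 0, 0], [1, 0, 0, -0.2, 0, 0, 0], [1, 0, 0, 0, 0, 0, 0]],
])

```text
clock: 8.57
tool_pos: [0.5687, -0.0074, 0.1273]
orientation: [-90.0, -0.0, 167.7]
force: [0.1, 0.3, -0.3]
opening: 0.0874
```

Request:
step_arm([
  [[1, 0, 0, -0.2, 0, 0, 0], [1, 0, 0, 0, 0, 0, 0]],
])

```text
clock: 8.82
tool_pos: [0.5688, -0.0074, 0.1254]
orientation: [-90.0, -0.0, 167.7]
force: [1.0, -0.2, -0.8]
opening: 0.0876
```

Request:
step_arm([
  [[1, 0, 0, -0.2, 0, 0, 0], [1, 0, 0, 0, 0, 0, 0]],
])

```text
clock: 9.07
tool_pos: [0.5687, -0.0074, 0.1234]
orientation: [-90.0, -0.0, 167.7]
force: [-0.3, -0.5, -0.3]
opening: 0.0878
```

Request:
step_arm([
  [[-1, 0, 0, 0, 0, 0, 0], [-1, 0, 0, 0, 0, 0, 0], [-1, 0, 0, 0, 0, 0, 0], [-1, 0, 0, 0, 0, 0, 0], [-1, 0, 0, 0, 0, 0, 0], [-1, 0, 0, 0, 0, 0, 0], [-1, 0, 0, 0, 0, 0, 0], [-1, 0, 0, 0, 0, 0, 0], [-1, 0, 0, 0, 0, 0, 0], [-1, 0, 0, 0, 0, 0, 0]],
])

```text
clock: 10.32
tool_pos: [0.5689, -0.0074, 0.1235]
orientation: [-90.0, -0.0, 167.7]
force: [0.1, -0.8, 0.4]
opening: 0.0009
```

Shut again, with no handle between the fingers. I'll feel downwards with the shut fingers until they touch the top of the handle.

Request:
step_arm([
  [[-1, 0, 0, -0.2, 0, 0, 0], [-1, 0, 0, -0.2, 0, 0, 0], [-1, 0, 0, 0, 0, 0, 0]],
])

```text
clock: 10.7
tool_pos: [0.5687, -0.0074, 0.1193]
orientation: [-90.0, -0.0, 167.7]
force: [-0.0, -0.2, -0.4]
opening: -0.0
```

```bash
python3 log.py
python3 - <<'E'
from h import *
w=ctrl.snapshot("wrist");s=ctrl.snapshot("side")
def cr(i,u,v,w=100,h=75,k=4): return cv2.resize(i[v:v+h,u:u+w],None,fx=k,fy=k,interpolation=cv2.INTER_CUBIC)
cv2.imwrite("pics/z3.png",np.hstack([cr(w,184,150,200,150,2),cr(s,250,162)]))
E
```

```text
10.7 [ 18.962   14.0387 -18.7567  -0.0028 -57.2329  58.7351] [ 0.5687 -0.0074  0.1193] [-89.9872  -0.0255 167.6956] [-0.0392 -0.1572 -0.4472] -4.800012968900669e-05
```

View pics/z3.png

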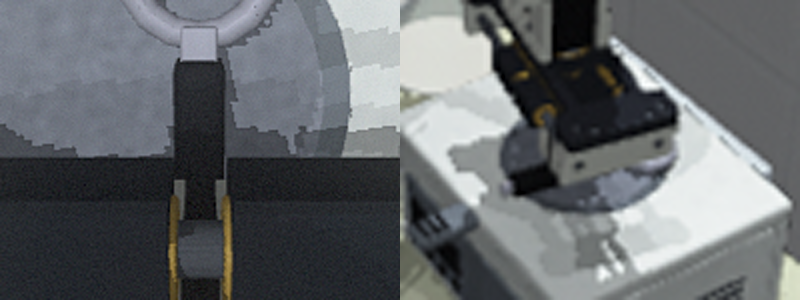

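Run:
```python
from h import *
np.set_printoptions(precision=1,suppress=True)
S=cam("side");W=cam("wrist");o=ctrl.get_obs()["tool_pos"]
z=lambda p:(np.array(proj(S,p))-[250,162])*4+[400,0]
print("TCP side zoom",z(o),"grasp",z(o+[0,0,.019]),"body z",z(o+[0,0,.066]))
h=np.array([np.cos(np.radians(-12.3)),np.sin(np.radians(-12.3)),0]);l=np.array([-h[1],h[0],0])
for s in(-.04,.04):print("body corners near side",[z(o+h*s-l*k+[0,0,.066]) for k in(.0965,.04)])
for x in(-.04,0,.04):print("handle top",x,z(np.array([.5686,-.0075,.152])+h*x))
print("TCP wrist",proj(W,o),"grasp",proj(W,o+[0,0,.019]),"66 up",proj(W,o+[0,0,.066]))
```

```text
TCP side zoom [560.6 193.2] grasp [561.1 173.7] body z [562.1 123.7]
body corners near side [array([564.8, 228.8]), array([531.1, 174.4])]
body corners near side [array([676.2, 196.5]), array([639.2, 144.2])]
handle top -0.04 [508.8 174.4]
handle top 0 [561.2 159.9]
handle top 0.04 [612.5 145.6]
TCP wrist [283.7 233.7] grasp [283.7 243.9] 66 up [283.8 280.6]
```

Request:
step_arm([
  [[-1, 0, 0, 4, 0, 0, 0], [-1, 0, 0, 5, 0, 0, 0], [-1, 0, 0, 5, 0, 0, 0], [-1, 0, 0, 4, 0, 0, 0], [-1, 0, 0, 0, 0, 0, 0], [-1, 0, 0, 0, 0, 0, 0]],
])

```text
clock: 11.55
tool_pos: [0.5685, -0.0073, 0.2991]
orientation: [-90.0, -0.0, 167.7]
force: [0.6, -0.3, -0.4]
opening: 0.0007
```

```bash
python3 log.py
python3 - <<'E'
from h import *
S=cam("side");o=ctrl.get_obs()["tool_pos"]
s=ctrl.snapshot("side");cv2.imwrite("pics/s4.png",s)
p=proj(S,o);g=proj(S,o+[0,0,.066]);print(p,g)
u,v=map(int,p);x0,y0=u-66,max(0,v-75)
z=cv2.resize(s[y0:y0+100,x0:x0+133],None,fx=6,fy=6,interpolation=cv2.INTER_CUBIC)
for q,c in((p,(0,0,255)),(g,(0,255,0))):cv2.circle(z,tuple(int(a) for a in (np.array(q)-[x0,y0])*6),4,c,1)
cv2.imwrite("pics/z4.png",z)
E
```

```text
11.55 [ 18.9607   7.5935  -2.829   -0.028  -79.5941  58.7346] [ 0.5685 -0.0073  0.2991] [-90.0149  -0.0285 167.6903] [ 0.6272 -0.3218 -0.4165] 0.0006646980347760393
[291.1156125  159.51795449] [291.57599272 137.70206362]
```

View pics/z4.png

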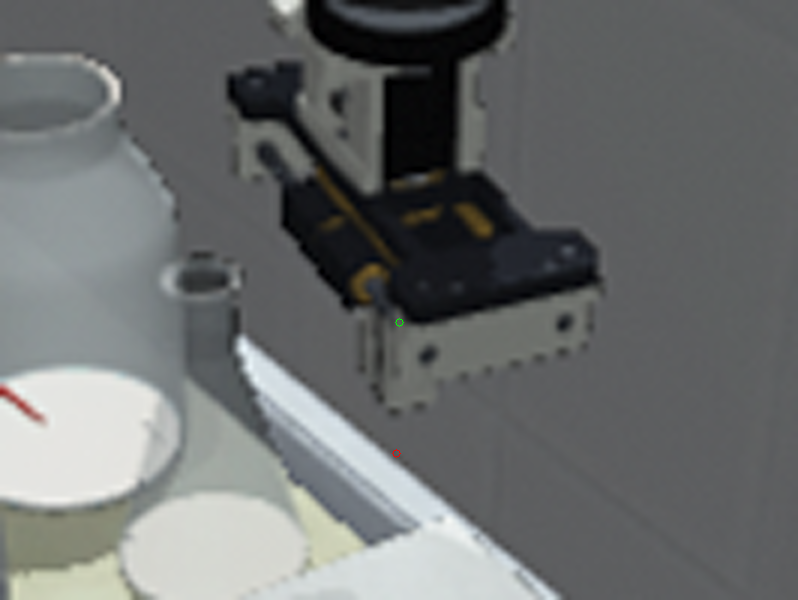

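The gripper's real tips show about 12 px (roughly 35 mm) above where the TCP projects (red mark), which fits the missing contact. I'll touch the handle top, known to be at 0.152 m, to get the exact offset.

Request:
step_arm([
  [[-1, 0, 0, -5, 0, 0, 0], [-1, 0, 0, -5, 0, 0, 0], [-1, 0, 0, -5, 0, 0, 0], [-1, 0, 0, -2.8, 0, 0, 0], [-1, 0, 0, -0.2, 0, 0, 0], [-1, 0, 0, -0.2, 0, 0, 0], [-1, 0, 0, 0, 0, 0, 0]],
])

```text
clock: 12.48
tool_pos: [0.5679, -0.0079, 0.1182]
orientation: [-89.9, -0.1, 167.7]
force: [-7.3, 0.7, 14.8]
opening: 0.0006
```

Request:
step_arm([
  [[-1, 0, 0, -0.2, 0, 0, 0], [-1, 0, 0, 0, 0, 0, 0]],
])

```text
clock: 12.72
tool_pos: [0.568, -0.0079, 0.118]
orientation: [-89.9, -0.0, 167.8]
force: [-12.8, 2.3, 29.0]
opening: 0.0006
```

Request:
step_arm([
  [[-1, 0, 0, -0.2, 0, 0, 0], [-1, 0, 0, 0, 0, 0, 0]],
])

```text
clock: 12.98
tool_pos: [0.5681, -0.008, 0.1178]
orientation: [-89.9, 0.1, 167.8]
force: [-18.6, 3.5, 42.7]
opening: 0.0005
```

Request:
step_arm([
  [[-1, 0, 0, -0.2, 0, 0, 0], [-1, 0, 0, 0, 0, 0, 0]],
])

```text
clock: 13.22
tool_pos: [0.5682, -0.008, 0.1177]
orientation: [-89.9, 0.1, 167.8]
force: [-25.8, 4.6, 54.9]
opening: 0.0002
```

Contact at a TCP reading of about 0.1185 m gives an offset of about 33 mm. I'll back off, open and go down to a reading near 0.106 m.

Request:
step_arm([
  [[-1, 0, 0, 2.5, 0, 0, 0], [1, 0, 0, 0, 0, 0, 0], [1, 0, 0, 0, 0, 0, 0], [1, 0, 0, 0, 0, 0, 0], [1, 0, 0, 0, 0, 0, 0], [1, 0, 0, 0, 0, 0, 0], [1, 0, 0, 0, 0, 0, 0], [1, 0, 0, 0, 0, 0, 0], [1, 0, 0, 0, 0, 0, 0], [1, 0, 0, -1.5, 0, 0, 0], [1, 0, 0, -0.6, 0, 0, 0], [1, 0, 0, 0, 0, 0, 0]],
])

```text
clock: 14.72
tool_pos: [0.5682, -0.0075, 0.1145]
orientation: [-89.9, -0.1, 167.7]
force: [1.1, 0.2, -0.2]
opening: 0.0875
```

Request:
step_arm([
  [[1, 0, 0, -0.3, 0, 0, 0], [1, 0, 0, -0.2, 0, 0, 0], [1, 0, 0, -0.2, 0, 0, 0], [1, 0, 0, 0, 0, 0, 0]],
])

```text
clock: 15.22
tool_pos: [0.5688, -0.0074, 0.1085]
orientation: [-90.0, -0.0, 167.7]
force: [-0.6, 0.7, -0.6]
opening: 0.0873
```

Request:
step_arm([
  [[1, 0, 0, -0.2, 0, 0, 0], [1, 0, 0, 0, 0, 0, 0]],
])

```text
clock: 15.48
tool_pos: [0.5688, -0.0074, 0.1064]
orientation: [-90.0, -0.0, 167.7]
force: [1.0, 0.7, 0.2]
opening: 0.0873
```

Clear of the lid. Now I'll close.

Request:
step_arm([
  [[-1, 0, 0, 0, 0, 0, 0], [-1, 0, 0, 0, 0, 0, 0], [-1, 0, 0, 0, 0, 0, 0], [-1, 0, 0, 0, 0, 0, 0], [-1, 0, 0, 0, 0, 0, 0], [-1, 0, 0, 0, 0, 0, 0], [-1, 0, 0, 0, 0, 0, 0], [-1, 0, 0, 0, 0, 0, 0], [-1, 0, 0, 0, 0, 0, 0], [-1, 0, 0, 0, 0, 0, 0]],
])

```text
clock: 16.73
tool_pos: [0.5689, -0.0073, 0.1065]
orientation: [-90.0, -0.0, 167.7]
force: [-0.9, 0.5, 0.5]
opening: 0.0136
```

```bash
python3 log.py
```

```text
16.725 [ 18.9615  14.7475 -19.664   -0.0018 -55.5899  58.7375] [ 0.5689 -0.0073  0.1065] [-90.0006  -0.002  167.698 ] [-0.9403  0.5096  0.4519] 0.013635430253875145
```

The key is held (opening 13.6 mm). Now I'll lift and tilt it 40°.

Request:
step_arm([
  [[-1, 0, 0, 1, 0, 0, 0], [-1, 0, 0, 4, 0, 0, 0], [-1, 0, 0, 5, 0, 0, 0], [-1, 0, 0, 5, 0, 0, 0], [-1, 0, 0, 5, 0, 0, 0], [-1, 0, 0, 0, -1.7, -7.8, 0], [-1, 0, 0, 0, -1.7, -7.8, 0], [-1, 0, 0, 0, -1.7, -7.8, 0], [-1, 0, 0, 0, -1.7, -7.8, 0], [-1, 0, 0, 0, -1.7, -7.8, 0], [-1, 0, 0, 0, 0, 0, 0], [-1, 0, 0, 0, 0, 0, 0]],
])

```text
clock: 18.23
tool_pos: [0.5716, -0.0111, 0.3104]
orientation: [-89.9, 39.0, 167.4]
force: [0.1, 0.3, 0.7]
opening: 0.0137
```

```bash
python3 log.py
```

```text
18.225 [ 31.205  -16.0723 -50.9278  49.0079 -35.3269  10.0461] [ 0.5716 -0.0111  0.3104] [-89.9247  38.9653 167.3729] [0.1238 0.3238 0.6737] 0.013666912749339774
```

```bash
cat > kin.py <<'E'
import json,numpy as np
from scipy.optimize import least_squares
from scipy.spatial.transform import Rotation as Ro
r=lambda ax,d:Ro.from_euler(ax,d,degrees=True)
def fk(q,p,s4,s6,C):
    a1,d1,L1,L2,e,off,Lt,lt=p
    A=r('z',q[0]);F=A*r('y',q[1]-q[2]);W=F*r('x',s4*q[3])*r('y',-q[4])
    s=np.sin(np.radians(q[1]));c=np.cos(np.radians(q[1]))
    x=A.apply([a1+L1*s,off,d1+L1*c])+F.apply([L2,0,e])+W.apply([Lt,lt,0])
    return x,W*r('x',s6*q[5])*C
def load():
    L=[json.loads(s) for s in open("log.txt")];L.append([[79.704,20.546,.682,0,-70.136,-16.507],[.304,.602,.193],[-90,0,153.197]]);return L
def fit():
    L=load();best=None
    for s4 in(1,-1):
     for s6 in(1,-1):
      W=lambda q:r('z',q[0])*r('y',q[1]-q[2])*r('x',s4*q[3])*r('y',-q[4])*r('x',s6*q[5])
      C=Ro.concatenate([W(q).inv()*Ro.from_euler('xyz',o,degrees=True) for q,_,o in L]);Cm=C.mean();err=np.degrees((Cm.inv()*C).magnitude().max())
      s=least_squares(lambda p:np.concatenate([fk(q,p,s4,s6,Cm)[0]-t for q,t,_ in L]+[1e-4*(p-[0,.14,.6,.46,0,-.19,.35,0])]),[0,.14,.6,.46,0,-.19,.35,0])
      if best is None or err<best[0]:best=(err,abs(s.fun).max(),s.x,s4,s6,Cm)
    return best
LO=np.array([-176,-82,-58.28,-173.87,-174.79,-.11]);LO[5]=-173.66;LO[4]=-174.79;HI=np.array([176,121.7,71.7,95.5,-.11,173.66])
def ik(b,x,R,q0):
    f=lambda q:np.r_[10*(fk(q,b[2],*b[3:])[0]-x),(fk(q,b[2],*b[3:])[1].inv()*R).as_rotvec()]
    return least_squares(f,np.clip(q0,LO+.5,HI-.5),bounds=(LO,HI),x_scale=30)
E
python3 - <<'E'
from kin import *
np.set_printoptions(precision=4,suppress=True)
b=fit();print(b[:5])
u=np.array([-.954,-.299,0]);root=np.array([.4723,-.331,.215])
q=np.array(load()[-2][0])
for el in(35,40,50,60,70,80,85):   # key x elevation
  e=np.radians(el);kx=-u*np.cos(e)+[0,0,np.sin(e)];kz=u*np.sin(e)+[0,0,np.cos(e)]
  R=Ro.from_matrix(np.c_[-kx,-kz,np.cross(-kx,-kz)])
  p=u*np.cos(np.radians(50))+[0,0,np.sin(np.radians(50))]
  for nm,d in(("pre",.085),("seat",.012)):
    x=root+d*p-.065*kx-.0375*kz
    s=ik(b,x,R,q);print(el,nm,x,R.as_euler('xyz',degrees=True),"q",s.x,"cost %.1e"%s.cost)
    if el==35 and nm=="pre":q=s.x
E
```

```text
(np.float64(5.095641686805657e-14), np.float64(0.00033555647871025274), array([ 0.0001,  0.1992,  0.6008,  0.4635,  0.0002, -0.0002,  0.4118,
       -0.1916]), -1, -1)
35 pre [ 0.3899 -0.3568  0.2121] [ -90.       35.     -162.5981] q [-49.2857   2.3533 -15.4352 -36.547  -62.1997 171.3233] cost 3.5e-23
35 seat [ 0.4347 -0.3428  0.1562] [ -90.       35.     -162.5981] q [-44.3023   6.4581 -18.2888 -38.7126 -53.8553 171.9894] cost 4.2e-27
40 pre [ 0.3957 -0.355   0.2096] [ -90.       40.     -162.5981] q [-51.3572   2.8165 -15.7113 -40.13   -62.0736 173.66  ] cost 1.0e-03
40 seat [ 0.4404 -0.341   0.1537] [ -90.       40.     -162.5981] q [-45.6858   6.8076 -18.5421 -41.8034 -53.4352 173.66  ] cost 1.6e-03
50 pre [ 0.4077 -0.3512  0.2062] [ -90.       50.     -162.5981] q [-53.1112   3.168  -16.4948 -44.6684 -61.0845 173.66  ] cost 1.6e-02
50 seat [ 0.4525 -0.3372  0.1503] [ -90.       50.     -162.5981] q [-46.8544   7.184  -19.0817 -46.021  -52.288  173.66  ] cost 2.0e-02
60 pre [ 0.4202 -0.3473  0.2051] [ -90.       60.     -162.5981] q [-55.0071   3.7913 -16.9397 -49.2736 -60.9697 
[... 278 characters left out ...]
6  ] cost 9.8e-02
70 seat [ 0.4774 -0.3294  0.1503] [ -90.       70.     -162.5981] q [-49.9165   8.6414 -19.018  -54.5713 -52.8817 173.66  ] cost 1.1e-01
80 pre [ 0.4446 -0.3397  0.2096] [ -90.       80.     -162.5981] q [-59.8316   6.1553 -16.9755 -58.8892 -63.9067 173.66  ] cost 1.6e-01
80 seat [ 0.4894 -0.3256  0.1537] [ -90.       80.     -162.5981] q [-52.1265   9.8616 -18.5177 -59.0207 -54.8812 173.66  ] cost 1.9e-01
85 pre [ 0.4504 -0.3379  0.2121] [ -90.       85.     -162.5981] q [-61.3124   7.0563 -16.8716 -61.398  -65.3676 173.66  ] cost 2.0e-01
85 seat [ 0.4952 -0.3238  0.1562] [ -90.       85.     -162.5981] q [-53.4485  10.6485 -18.1853 -61.3113 -56.3592 173.66  ] cost 2.3e-01
```

```bash
cat > plan.py <<'E'
from kin import *
np.set_printoptions(precision=4,suppress=True)
root=np.array([.4723,-.331,.215]);u=np.array([-.954,-.299,0]);p=u*np.cos(np.radians(50))+[0,0,np.sin(np.radians(50))]
def pose(h,el):
  e=np.radians(el);v=np.array([np.cos(np.radians(h)),np.sin(np.radians(h)),0]);kx=v*np.cos(e)+[0,0,np.sin(e)];kz=-v*np.sin(e)+[0,0,np.cos(e)]
  return kx,kz,Ro.from_matrix(np.c_[-kx,-kz,np.cross(-kx,-kz)])
E
python3 - <<'E'
from plan import *
b=fit();q=np.array([-49,2,-15,-36,-62,165.])
for h in(-5,0,5,10):
 for el in(40,50,60,70):
  kx,kz,R=pose(h,el);print(h,el,"ang to peg %.0f"%np.degrees(np.arccos(kz@p)),end=" ")
  for d in(.085,.012):
    x=root+d*p-.065*kx-.0375*kz
    s=ik(b,x,R,q);print("q6 %.0f %.0e"%(s.x[5],s.cost),end=" | ")
  print()
E
```

```text
-5 40 ang to peg 14 q6 148 6e-23 | q6 149 4e-25 | 
-5 50 ang to peg 19 q6 173 1e-25 | q6 174 7e-04 | 
-5 60 ang to peg 26 q6 174 1e-02 | q6 174 2e-02 | 
-5 70 ang to peg 35 q6 174 4e-02 | q6 174 6e-02 | 
0 40 ang to peg 11 q6 157 3e-25 | q6 159 1e-26 | 
0 50 ang to peg 16 q6 174 7e-04 | q6 174 2e-03 | 
0 60 ang to peg 24 q6 174 2e-02 | q6 174 2e-02 | 
0 70 ang to peg 33 q6 174 5e-02 | q6 174 7e-02 | 
5 40 ang to peg 8 q6 165 5e-22 | q6 167 7e-27 | 
5 50 ang to peg 13 q6 174 3e-03 | q6 174 6e-03 | 
5 60 ang to peg 22 q6 174 2e-02 | q6 174 3e-02 | 
5 70 ang to peg 32 q6 174 7e-02 | q6 174 8e-02 | 
10 40 ang to peg 5 q6 171 5e-24 | q6 173 7e-24 | 
10 50 ang to peg 11 q6 174 7e-03 | q6 174 1e-02 | 
10 60 ang to peg 21 q6 174 3e-02 | q6 174 4e-02 | 
10 70 ang to peg 31 q6 174 8e-02 | q6 174 9e-02 |
```

Run:
```python
from plan import *
b=fit();q=np.array(load()[-2][0]);kx,kz,R=pose(3,40)
print("p",p,"kz",kz)
x0=np.array([.5716,-.0111,.3104])
for d in (.10,.08,.012):
  x=root+d*p-.065*kx-.0375*kz;print(d,x,x-x0)
x1=root+.10*p-.065*kx-.0375*kz;x1[2]=.31
for t in np.linspace(0,1,7):
  k=pose(-12.4+15.4*t,40)[2];s=ik(b,x0+(x1-x0)*t,k,q);q=s.x;print(t,q,"%.0e"%s.cost)
```

```text
p [-0.6132 -0.1922  0.766 ] kz [-0.6419 -0.0336  0.766 ]
0.1 [ 0.3853 -0.3516  0.2211] [-0.1863 -0.3405 -0.0893]
0.08 [ 0.3976 -0.3477  0.2058] [-0.174  -0.3366 -0.1046]
0.012 [ 0.4393 -0.3347  0.1537] [-0.1323 -0.3236 -0.1567]
0.0 [ 30.3884 -16.5134 -52.3513  51.7012 -33.8058   8.2038] 3e-21
0.16666666666666666 [ 24.4037 -21.3592 -53.5915  44.7695 -30.898   22.0612] 2e-23
0.3333333333333333 [ 17.4453 -24.7786 -51.9694  32.9515 -29.6064  41.1762] 3e-23
0.5 [  7.2059 -25.5034 -45.9844  14.9239 -30.992   67.9553] 4e-20
0.6666666666666666 [-10.9542 -21.7479 -34.4468  -9.2135 -37.9967 104.0636] 4e-21
0.8333333333333333 [-32.068  -15.4507 -23.7682 -26.9415 -49.6672 134.2231] 1e-20
1.0 [-47.5891  -9.0759 -16.2811 -35.0169 -59.9373 152.3319] 1e-21
```

Request:
step_arm([
  [[-1, -0.95, -1.7, 0, 0, 0, 0.8], [-1, -0.95, -1.7, 0, 0, 0, 0.8], [-1, -0.95, -1.7, 0, 0, 0, 0.8], [-1, -0.95, -1.7, 0, 0, 0, 0.8], [-1, -0.95, -1.7, 0, 0, 0, 0.8], [-1, -0.95, -1.7, 0, 0, 0, 0.8], [-1, -0.95, -1.7, 0, 0, 0, 0.8], [-1, -0.95, -1.7, 0, 0, 0, 0.8], [-1, -0.95, -1.7, 0, 0, 0, 0.8], [-1, -0.95, -1.7, 0, 0, 0, 0.8], [-1, -0.95, -1.7, 0, 0, 0, 0.8], [-1, -0.95, -1.7, 0, 0, 0, 0.8]],
])

```text
clock: 19.73
tool_pos: [0.4588, -0.2144, 0.3112]
orientation: [-89.9, 39.1, 177.1]
force: [-0.4, -0.1, -1.8]
opening: 0.0132
```

Request:
step_arm([
  [[-1, -0.95, -1.7, 0, 0, 0, 0.8], [-1, -0.95, -1.7, 0, 0, 0, 0.8], [-1, -0.95, -1.7, 0, 0, 0, 0.8], [-1, -0.95, -1.7, 0, 0, 0, 0.8], [-1, -0.95, -1.7, 0, 0, 0, 0.8], [-1, -0.95, -1.7, 0, 0, 0, 0.8], [-1, -0.95, -1.7, 0, 0, 0, 0.8], [-1, -0.95, -1.7, 0, 0, 0, 0.8], [-1, 0, 0, 0, 0, 0, 0], [-1, 0, 0, 0, 0, 0, 0]],
])

```text
clock: 20.98
tool_pos: [0.3824, -0.3513, 0.3097]
orientation: [-89.8, 39.0, -176.5]
force: [0.2, -0.1, -1.4]
opening: 0.0135
```

```bash
python3 log.py
python3 - <<'E'
from h import *
T=cam("top");S=cam("side");W=cam("wrist");w=ctrl.snapshot("wrist");s=ctrl.snapshot("side");t=ctrl.snapshot("top")
for n,i in(("w5",w),("s5",s),("t5",t)):cv2.imwrite(f"pics/{n}.png",i)
from plan import *
o=ctrl.get_obs();R=Ro.from_euler('xyz',o["orientation"],degrees=True)
e=o["tool_pos"]+R.apply([-.065,-.0375,0]);tip=root+.06*p
for n,c in(("w",W),("s",S),("t",T)):print(n,"eye",proj(c,e),"tip",proj(c,tip),"root",proj(c,root))
def cr(i,u,v,w=100,h=75,k=4): return cv2.resize(i[v:v+h,u:u+w],None,fx=k,fy=k,interpolation=cv2.INTER_CUBIC)
es=proj(S,e).astype(int);et=proj(T,e).astype(int)
a=cr(s,es[0]-50,es[1]-30);c=cr(t,et[0]-60,et[1]-37);print(es,et)
cv2.imwrite("pics/z5.png",np.vstack([np.hstack([a,c]),np.hstack([cv2.resize(w,(400,300)),cr(w,234,40,200,150,2)])]))
E
```

```text
20.975 [-46.9575  -9.1307 -16.189  -33.8017 -60.267  151.5636] [ 0.3824 -0.3513  0.3097] [ -89.7844   39.0089 -176.4883] [ 0.1553 -0.1099 -1.4253] 0.013500557554211154
w eye [282.0781 134.5815] tip [277.3593 195.9915] root [269.5847 184.6416]
s eye [331.9385 246.4185] tip [335.1874 278.6541] root [342.9288 280.4254]
t eye [470.1078 270.6298] tip [442.2312 255.7336] root [428.9264 239.4318]
[331 246] [470 270]
```

View pics/z5.png

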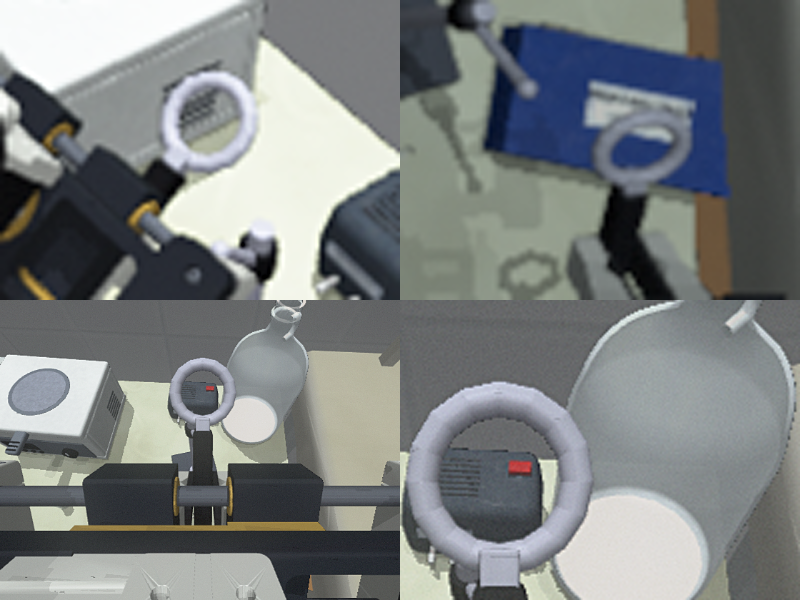

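The ring centre reads (333.2,246.2) in the side view and (470.5,270) in the top view. Both match the prediction, so the offset is along the tool. I'll work out the moves from the measured eye.

Run:
```python
from h import *
from plan import *
T=cam("top");S=cam("side")
E_,g=tri(T,(470.5,270),S,(333.2,246.2));o=ctrl.get_obs();R=Ro.from_euler('xyz',o["orientation"],degrees=True)
print("eye",E_,g,"pred",o["tool_pos"]+R.apply([-.065,-.0375,0]))
off=R.inv().apply(E_-o["tool_pos"]);print("off tool",off)
tip=root+.06*p
for d in(.085,.06,.04,.02,.01):print(d,"dmove from here",(root+d*p-E_)*100)
```

```text
eye [ 0.4103 -0.3494  0.3797] 0.0008421214620222872 pred [ 0.4088 -0.3485  0.3794]
off tool [-0.0664 -0.0368  0.001 ]
0.085 dmove from here [ 0.9885  0.2089 -9.9596]
0.06 dmove from here [  2.5215   0.6894 -11.8747]
0.04 dmove from here [  3.748    1.0738 -13.4068]
0.02 dmove from here [  4.9744   1.4582 -14.9389]
0.01 dmove from here [  5.5876   1.6504 -15.7049]
```

Request:
step_arm([
  [[-1, 0.3, 0, -3.5, 0, 0, 0], [-1, 0.4, 0.1, -3.5, 0, 0, 0], [-1, 0.3, 0.1, -3, 0, 0, 0], [-1, 0, 0, 0, 0, 0, 0], [-1, 0.6, 0.2, -0.75, 0, 0, 0], [-1, 0.6, 0.2, -0.75, 0, 0, 0], [-1, 0.6, 0.2, -0.75, 0, 0, 0], [-1, 0, 0, 0, 0, 0, 0]],
])

```text
clock: 22.12
tool_pos: [0.4094, -0.3424, 0.1857]
orientation: [-89.9, 38.9, -176.5]
force: [-0.0, -0.1, 0.1]
opening: 0.0135
```

```bash
python3 log.py
python3 - <<'E'
from h import *
from plan import *
w=ctrl.snapshot("wrist");s=ctrl.snapshot("side");t=ctrl.snapshot("top");T=cam("top");S=cam("side")
o=ctrl.get_obs();R=Ro.from_euler('xyz',o["orientation"],degrees=True);e=o["tool_pos"]+R.apply([-.0664,-.0368,0.001])
d=(e-root)@p;print("d",d,"lateral",e-root-d*p)
def cr(i,u,v,w=100,h=75,k=4): return cv2.resize(i[v:v+h,u:u+w],None,fx=k,fy=k,interpolation=cv2.INTER_CUBIC)
cv2.imwrite("pics/z6.png",np.vstack([np.hstack([cr(s,290,240),cr(t,380,200)]),np.hstack([cr(w,234,60),cr(w,184,40,200,150,2)])]))
E
```

```text
22.125 [-44.8278  -1.9455 -24.762  -40.0947 -46.511  161.215 ] [ 0.4094 -0.3424  0.1857] [ -89.8596   38.8811 -176.4968] [-0.025  -0.114   0.0646] 0.013458861182270358
d 0.055336276740990266 lateral [-0.0006 -0.0005 -0.0006]
```

View pics/z6.png

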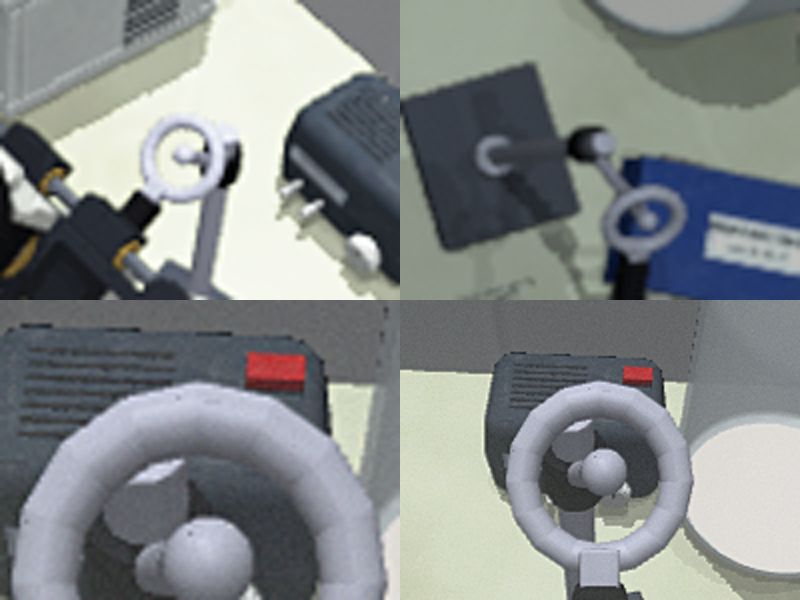

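The ball tip sits in the middle of the ring, passing through. I'll go further down the peg, then release.

Request:
step_arm([
  [[-1, 0.6, 0.2, -0.75, 0, 0, 0], [-1, 0.6, 0.2, -0.75, 0, 0, 0], [-1, 0.3, 0.1, -0.4, 0, 0, 0], [-1, 0, 0, 0, 0, 0, 0]],
])

```text
clock: 22.78
tool_pos: [0.4242, -0.3376, 0.1665]
orientation: [-89.9, 38.9, -176.5]
force: [-0.3, 0.6, -0.4]
opening: 0.014
```

Request:
step_arm([
  [[0.2, 0, 0, 0, 0, 0, 0], [0.4, 0, 0, 0, 0, 0, 0], [0.6, 0, 0, 0, 0, 0, 0], [1, 0, 0, 0, 0, 0, 0], [1, 0, 0, 0, 0, 0, 0], [1, 0, 0, 0, 0, 0, 0], [1, 0, 0, 0, 0, 0, 0], [1, 0, 0, 0, 0, 0, 0], [1, -0.6, 0, 0.8, 0, 0, 0], [1, -1.3, 0, 1.5, 0, 0, 0], [1, -1.3, 0, 1.5, 0, 0, 0], [1, -1.3, 0, 1.5, 0, 0, 0]],
])

```text
clock: 24.28
tool_pos: [0.3784, -0.3379, 0.2213]
orientation: [-89.8, 38.9, -176.5]
force: [0.2, 0.9, 0.3]
opening: 0.0875
```

```bash
python3 log.py
python3 - <<'E'
from h import *
from plan import *
w=ctrl.snapshot("wrist");s=ctrl.snapshot("side");t=ctrl.snapshot("top")
def cr(i,u,v,w=100,h=75,k=4): return cv2.resize(i[v:v+h,u:u+w],None,fx=k,fy=k,interpolation=cv2.INTER_CUBIC)
cv2.imwrite("pics/z7.png",np.vstack([np.hstack([cr(s,290,255),cr(t,380,200)]),np.hstack([cv2.resize(w,(400,300)),cr(w,184,100,200,150,2)])]))
E
```

```text
24.275 [-47.2483  -6.1899 -24.0817 -38.088  -51.6721 159.4563] [ 0.3784 -0.3379  0.2213] [ -89.7586   38.9126 -176.4746] [0.1636 0.8842 0.3387] 0.08753941500131326
```

View pics/z7.png

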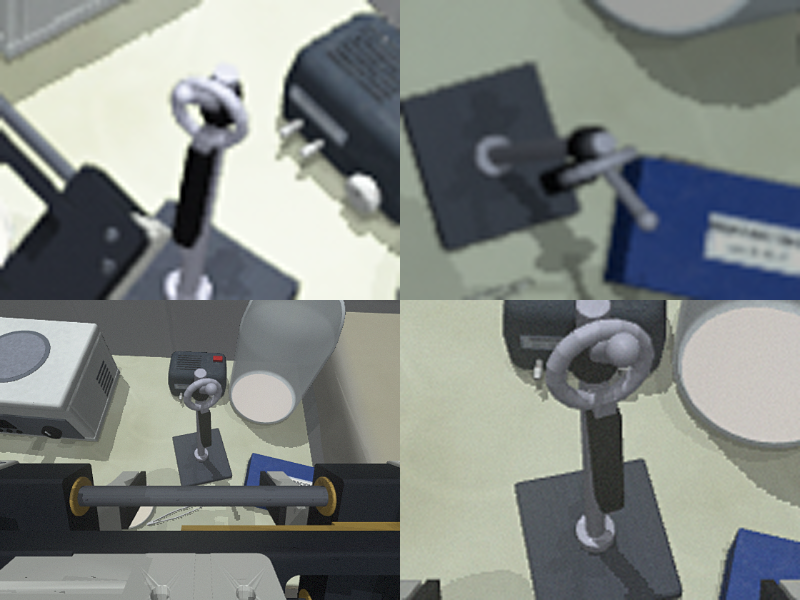

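The key hangs upright on the peg, its ring at the root and the fingers clear. Now I'll retreat upwards, untilt and go over the lid tab.

Request:
step_arm([
  [[1, -1, 0, 4, 0, 0, 0], [1, -1, 0, 4, 0, 0, 0], [1, -1, 0, 4, 0, 0, 0], [1, 0, 1, 0, -0.4, 7.8, 0], [1, 0.6, 2, 0, -0.4, 7.8, 0], [1, 0.6, 2.5, 0, -0.4, 7.8, 0], [1, 0.6, 2.5, 0, -0.4, 7.8, 0], [1, 0.6, 2.5, 0, -0.4, 7.8, 0], [1, 0.8, 2.7, 0, 0, 0, 0], [1, 0.8, 2.7, 0, 0, 0, 0], [1, 0.8, 2.7, 0, 0, 0, 0], [1, 0.8, 2.7, 0, 0, 0, 0]],
])

```text
clock: 25.92
tool_pos: [0.4055, -0.1235, 0.3395]
orientation: [-90.2, -0.2, -176.6]
force: [0.6, -0.1, 0.4]
opening: 0.0875
```

Request:
step_arm([
  [[1, 0.8, 2.7, 0, 0, 0, -1], [1, 0.8, 2.7, 0, 0, 0, -1], [1, 0.8, 2.7, 0, 0, 0, -1], [1, 0.8, 2.7, 0, 0, 0, -1], [1, 0.8, 2.7, 0, 0, 0, -1], [1, 0.5, 0, 0, 0, 0, -0.5], [1, 0, 0, 0, 0, 0, 0], [1, 0, 0, 0, 0, 0, 0]],
])

```text
clock: 26.92
tool_pos: [0.4499, 0.0096, 0.34]
orientation: [-90.1, -0.2, 177.9]
force: [-0.4, -0.3, -0.3]
opening: 0.0877
```

```bash
python3 log.py
python3 - <<'E'
from h import *
np.set_printoptions(precision=4,suppress=True)
W=cam("wrist");w=ctrl.snapshot("wrist");cv2.imwrite("pics/w8.png",w);s=ctrl.snapshot("side")
p=proj(W,[.47,.0095,.133]);print(p,proj(W,[.456,.0095,.133]))
u,v=map(int,p);x0,y0=u-50,v-45
def cr(i,u,v,w=100,h=75,k=4): return cv2.resize(i[v:v+h,u:u+w],None,fx=k,fy=k,interpolation=cv2.INTER_CUBIC)
print(x0,y0);cv2.imwrite("pics/z8.png",np.vstack([np.hstack([cr(w,x0,y0),cr(s,290,255)]),np.hstack([cv2.resize(w,(400,300)),cr(s,200,150,200,150,2)])]))
E
```

```text
26.925 [ 26.2424  -5.0522 -10.6637  -0.2076 -84.4603  61.6278] [0.4499 0.0096 0.34  ] [-90.1477  -0.1614 177.8503] [-0.3677 -0.2549 -0.2834] 0.08768411954206427
[283.7811 167.4353] [284.1888 178.1198]
233 122
```

View pics/z8.png

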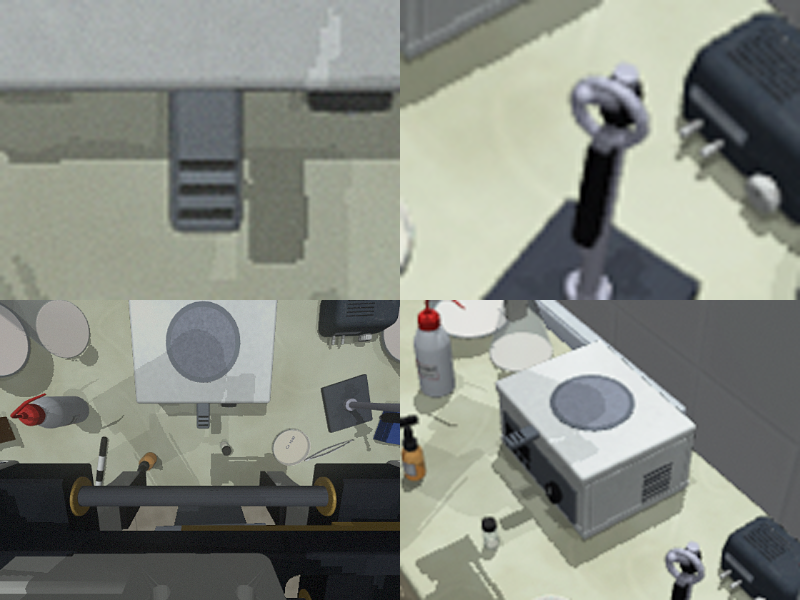

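The key still hangs still. The tab is centred at column 284.4, from row 144.8 (lid edge) to row 180 (free end), and the lid edge is level in the picture, so the yaw is right.

Run:
```python
from h import *
np.set_printoptions(precision=4,suppress=True)
W=cam("wrist");a=onz(W,284.4,180,.133);b=onz(W,284.4,144.8,.136);l=onz(W,275.3,165,.133);r=onz(W,293.5,165,.133)
print(a,b,np.linalg.norm(a-b),l,r,np.linalg.norm(l-r));g=a+(b-a)/np.linalg.norm(b-a)*.014
o=ctrl.get_obs()["tool_pos"];print("grip",g,"move cm",(g-o)*100, "vial/forceps clear")
```

```text
[0.4536 0.0093 0.133 ] [0.499  0.0076 0.136 ] 0.045571515136732556 [0.4736 0.0204 0.133 ] [ 0.4727 -0.0033  0.133 ] 0.023665839245266662
grip [0.4675 0.0088 0.1339] move cm [  1.7595  -0.0843 -20.6328] vial/forceps clear
```

Request:
step_arm([
  [[1, 0.9, -0.1, -5, 0, 0, 0], [1, 0.9, 0, -5, 0, 0, 0], [1, 0, 0, -5, 0, 0, 0], [1, 0, 0, -4, 0, 0, 0], [1, 0, 0, -3, 0, 0, 0], [1, 0, 0, -2, 0, 0, 0], [1, 0, 0, -1.5, 0, 0, 0], [1, 0, 0, -1, 0, 0, 0], [1, 0, 0, 0, 0, 0, 0]],
])

```text
clock: 28.15
tool_pos: [0.4678, 0.0087, 0.0749]
orientation: [-90.1, -0.2, 177.8]
force: [-0.4, -0.0, -0.6]
opening: 0.0874
```

Request:
step_arm([
  [[-1, 0, 0, 0, 0, 0, 0], [-1, 0, 0, 0, 0, 0, 0], [-1, 0, 0, 0, 0, 0, 0], [-1, 0, 0, 0, 0, 0, 0], [-1, 0, 0, 0, 0, 0, 0], [-1, 0, 0, 0, 0, 0, 0], [-1, 0, 0, 0, 0, 0, 0], [-1, 0, 0, 0, 0, 0, 0], [-1, 0, 0, 0, 0, 0, 0], [-1, 0, 0, 0, 0, 0, 0]],
])

```text
clock: 29.4
tool_pos: [0.4681, 0.0091, 0.0752]
orientation: [-90.2, -0.1, 177.9]
force: [0.1, 0.5, -0.4]
opening: 0.0233
```

```bash
python3 log.py
python3 - <<'E'
import numpy as np
P=lambda d:np.array([-.227*np.cos(d)+.009*np.sin(d),.227*np.sin(d)+.009*np.cos(d)])*100
a=P(0)
for d in range(3,46,3):b=P(np.radians(d));print(d,np.round(b-a,2),np.round(b-P(0),2));a=b
E
```

```text
29.4 [ 25.1005   7.7702 -33.6902  -0.2708 -48.5918  62.9528] [0.4681 0.0091 0.0752] [-90.1569  -0.139  177.8742] [ 0.0984  0.5086 -0.3847] 0.02332843549260129
3 [0.08 1.19] [0.08 1.19]
6 [0.14 1.18] [0.22 2.37]
9 [0.2  1.17] [0.42 3.54]
12 [0.26 1.16] [0.68 4.7 ]
15 [0.32 1.14] [1.01 5.84]
18 [0.38 1.13] [1.39 6.97]
21 [0.44 1.1 ] [1.83 8.08]
24 [0.5  1.08] [2.33 9.16]
27 [0.55 1.05] [ 2.88 10.21]
30 [0.61 1.02] [ 3.49 11.23]
33 [0.66 0.99] [ 4.15 12.22]
36 [0.71 0.95] [ 4.86 13.17]
39 [0.76 0.91] [ 5.63 14.09]
42 [0.81 0.87] [ 6.43 14.96]
45 [0.85 0.83] [ 7.29 15.79]
```

Request:
step_arm([
  [[-1, 0.08, 0, 1.19, 0, 0, 0], [-1, 0.14, 0, 1.18, 0, 0, 0], [-1, 0.2, -0.01, 1.17, 0, 0, 0], [-1, 0.26, -0.01, 1.16, 0, 0, 0], [-1, 0, 0, 0, 0, 0, 0]],
])

```text
clock: 30.02
tool_pos: [0.4752, 0.0089, 0.1231]
orientation: [-90.2, -0.1, 177.9]
force: [1.6, -0.3, -2.0]
opening: 0.0237
```

Request:
step_arm([
  [[-1, 0.32, -0.01, 1.14, 0, 0, 0], [-1, 0.38, -0.01, 1.13, 0, 0, 0], [-1, 0.44, -0.02, 1.1, 0, 0, 0], [-1, 0.5, -0.02, 1.08, 0, 0, 0], [-1, 0.55, -0.02, 1.05, 0, 0, 0], [-1, 0, 0, 0, 0, 0, 0]],
])

```text
clock: 30.78
tool_pos: [0.4971, 0.0081, 0.1778]
orientation: [-90.2, -0.1, 177.9]
force: [-0.3, 1.6, -1.6]
opening: 0.0239
```

Request:
step_arm([
  [[-1, 0.61, -0.02, 1.02, 0, 0, 0], [-1, 0.66, -0.02, 0.99, 0, 0, 0], [-1, 0.71, -0.03, 0.95, 0, 0, 0], [-1, 0.76, -0.03, 0.91, 0, 0, 0], [-1, 0.81, -0.03, 0.87, 0, 0, 0], [-1, 0.85, -0.03, 0.83, 0, 0, 0], [-1, 0, 0, 0, 0, 0, 0], [-1, 0, 0, 0, 0, 0, 0], [-1, 0, 0, 0, 0, 0, 0], [-1, 0, 0, 0, 0, 0, 0]],
])

```text
clock: 32.02
tool_pos: [0.5409, 0.0065, 0.233]
orientation: [-90.2, -0.1, 177.9]
force: [-1.5, 3.5, -0.0]
opening: 0.0237
```

```bash
python3 log.py
python3 - <<'E'
from h import *
np.set_printoptions(precision=4,suppress=True)
s=ctrl.snapshot("side");t=ctrl.snapshot("top");cv2.imwrite("pics/s9.png",s);cv2.imwrite("pics/t9.png",t)
# lid disc (grey) gone from flat pose / key unchanged check by differencing against the hanging-key picture region
a=cv2.imread("pics/z8.png")[0:300,400:800];b=cv2.resize(s[255:330,290:390],None,fx=4,fy=4,interpolation=cv2.INTER_CUBIC)
print("key area diff: mean %.2f, frac>40 %.4f"%(cv2.absdiff(a,b).mean(),(cv2.absdiff(a,b).max(2)>40).mean()))
# lid angle: expected lid corner pixels in the side view for angles
S=cam("side");hx=.4675+.227*np.cos(0)
g=cv2.Canny(cv2.cvtColor(s,cv2.COLOR_BGR2GRAY),60,150);D=cv2.distanceTransform(255-g,cv2.DIST_L2,5)
yw=np.radians(-2.0);X=np.array([np.cos(yw),np.sin(yw),0]);Y=np.array([-X[1],X[0],0]);H=np.array([.4675,.0088,.118])+.227*X
for th in range(0,61,5):
    c,sn=np.cos(np.radians(th)),np.sin(np.radians(th))
    # right edge of lid, upper edge line
    q=[proj(S,H-Y*.12+X*(-r*c+.018*sn)+np.array([0,0,r*sn+.018*c])) for r in np.linspace(.02,.19,40)]
    d=[min(D[int(round(v)),int(round(u))],8) for u,v in q if 0<=u<560 and 0<=v<420];print(th,"%.2f"%np.mean(d),q[0],q[-1])
E
```

```text
32.025 [ 21.3024   6.5277 -12.4564  -0.204  -71.0485  66.6423] [0.5409 0.0065 0.233 ] [-90.1641  -0.1065 177.8785] [-1.4571  3.4954 -0.009 ] 0.023687397616939786
key area diff: mean 8.22, frac>40 0.0472
0 1.81 [343.0161 214.1579] [292.4186 238.2403]
5 2.73 [343.541  213.5031] [293.2728 233.5616]
10 2.72 [344.0998 212.8681] [294.6009 228.6465]
15 3.56 [344.688 212.258] [296.4028 223.537 ]
20 3.49 [345.3009 211.6778] [298.6728 218.2799]
25 3.39 [345.9337 211.1322] [301.3984 212.9261]
30 2.36 [346.5812 210.6254] [304.5605 207.5298]
35 2.12 [347.2381 210.1616] [308.1333 202.1479]
40 0.96 [347.8993 209.7444] [312.0846 196.8386]
45 1.13 [348.5595 209.3771] [316.3758 191.6607]
50 0.38 [349.2133 209.0626] [320.9629 186.6722]
55 2.80 [349.8555 208.8031] [325.797 181.929]
60 5.59 [350.4811 208.6007] [330.8251 177.4839]
```

Run:
```python
from h import *
s=cv2.imread("pics/s9.png");a=cv2.resize(cv2.imread("pics/z8.png")[0:300,400:800],(100,75),interpolation=cv2.INTER_AREA)
b=s[255:330,290:390]
r=cv2.matchTemplate(b,a[15:68,38:66],cv2.TM_CCOEFF_NORMED);print("key match",cv2.minMaxLoc(r)[1::2],"expect (38,15)")
d=cv2.absdiff(a,b).max(2)>40;ys,xs=np.where(d);print("diff box",xs.min(),xs.max(),ys.min(),ys.max(),"on key",d[15:68,38:66].mean())
S=cam("side");g=cv2.Canny(cv2.cvtColor(s,cv2.COLOR_BGR2GRAY),60,150);D=cv2.distanceTransform(255-g,cv2.DIST_L2,5)
X=np.array([np.cos(-.035),np.sin(-.035),0]);Y=np.array([-X[1],X[0],0]);H=np.array([.4675,.0088,.118])+.227*X
for th in range(38,56,2):
    c,sn=np.cos(np.radians(th)),np.sin(np.radians(th));o=[]
    for n,(y,R) in {"R-top":(-.12,[(r,.018) for r in np.linspace(.03,.19,40)]),"R-bot":(-.12,[(r,0) for r in np.linspace(.03,.19,40)])}.items():
        q=[proj(S,H+Y*y+X*(-r*c+h*sn)+np.array([0,0,r*sn+h*c])) for r,h in R];o.append(np.mean([min(D[int(round(v)),int(round(u))],8) for u,v in q]))
    q=[proj(S,H+Y*y+X*(-.195*c)+np.array([0,0,.195*sn])) for y in np.linspace(-.11,-.05,20)];o.append(np.mean([min(D[int(round(v)),int(round(u))],8) for u,v in q]))
    print(th,np.round(o,2))
```

```text
key match (0.9993137121200562, (38, 15)) expect (38,15)
diff box 0 52 0 40 on key 0.0
38 [1.14 4.01 6.15]
40 [0.9  3.81 6.26]
42 [0.7  2.85 4.07]
44 [0.7  1.44 1.56]
46 [1.65 0.45 0.6 ]
48 [1.05 1.02 0.25]
50 [0.37 0.85 1.06]
52 [0.89 1.05 0.4 ]
54 [2.2  1.19 0.89]
```

```bash
python3 log.py; python3 -c "
from plant import ctrl; print(ctrl.close_job())"
```

```text
32.125 [ 21.3026   6.533  -12.4492  -0.2045 -71.0573  66.6447] [0.5409 0.0065 0.233 ] [-90.1618  -0.113  177.881 ] [-1.1134  2.7477  1.1703] 0.023769347626333738
the job is handed in; nothing more can be done
None
```

The key hangs by its eye on the stand's peg, and the gripper is holding the lid open at about 45 degrees. I handed the job in at 32.1 s; it reports no verdict.

**Grasping the key:** The first two tries closed on nothing, because the real fingertips sit about 33 mm behind the reported TCP. I found that offset by touching the shut fingers onto the key's handle, which pressed it with up to about 55 N before I backed off. The third grasp held.

**Last checks:**
- **Key:** After I let go, the pictures showed it hanging upright at the peg's root, clear of the fingers and with the lid shut. After the lid was lifted it had not moved (image match 0.999, same pixel).
- **Lid:** The arm's travel along the lid's arc gives 45 degrees. The lid edges in the side picture fit about 46–48 degrees, with a weaker second fit for one edge near 50; the allowed range is 38 to 52.
- **Grip:** The fingers are 23.7 mm apart on the 24 mm tab. The measured force was 1–4 N and the arm was still.
- **Other things on the bench:** I did not measure their positions afterwards. The path stayed clear of them and no contact was felt.

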